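# Close down the jeweller's bench: scrap in the tin, draw plates on the keeper peg

### The job

Close down the jeweller's bench: swivel the cover of the scrap tin right aside, drop every cast sprue tree through the port into the tin, then swivel the cover fully shut again. Also take each draw plate out of the slotted rack and hang it by its eye on the keeper peg, pushed in under the gravity flap until the flap has dropped shut behind the eye. Leave the hammer, jar, mug and calipers where they are.

Things in the scene. Friction and masses are not known exactly. Their poses are not given: they have to be found in the camera images.
- stand: fixed wooden stand: foot 90 x 110 x 14 mm, post 34 mm thick, 32 mm wide, 226 mm high. Origin on the table under the middle of the post's front face; z up; its -x points out of that face, towards the robot and obliquely to its right (yaw 0.25 to 0.75). A bracket arm 12 mm wide (y), 211 to 221 mm above the table, runs 66 mm out from the post above the peg and carries the flap
- peg_tip (a point): centre of the free end of the level round steel peg, which is 12 mm thick and sticks out 80 mm from the post along the stand's -x, its axis 160 mm above the table; axes as stand
- peg_root (a point): point on the peg's axis where it enters the post; axes as stand
- flap (a joint): gravity flap: light steel plate, 44 mm wide (stand y), hanging 37 mm down from a hinge 45 mm above the peg's axis and 62 mm out from the post; lower edge 2 mm above the peg. 0 = hanging; grows to 1.5 rad as it is pushed in towards the post and up; cannot swing outwards; falls back by its weight. An eye pushed along the peg lifts it; it falls once the eye is about 35 mm past the hinge
- plate1: draw plate: dark steel bar 190 mm long (its y), 8 thick (x), 45 high (z), 0.35 kg, both sides alike. Origin mid-underside. Mid-top stands the eye, a bail of 9 mm rod in the plate's plane: opening 30 mm wide, 45 to 73.5 mm above the underside, top at 82.5. The plain shoulders of the top edge beside the eye can be gripped from above. Starts upright in a rack slot. May be absent
- plate2: a second draw plate like plate1, in the other slot. May be absent
- plate1_eye (a point): centre of the opening of plate1's eye, 59 mm above its underside; axes as plate1
- plate2_eye (a point): the same for plate2
- rack: fixed dark wooden rack 126 x 170 mm (x, y) and 34 mm high with two open-ended slots along its y at x = -38 and +38 mm, each 10 mm wide and 20 mm deep (floor 14 mm above the table). Origin under its centre. It is on one side of the robot and the tin on the other
- tin: fixed aluminium scrap tin 116 x 156 mm (x, y), its flat top 70 mm above the table, closed but for the port; inside 108 x 148 mm with a floor 4 mm thick. Origin under its centre, z up
- port (a point): centre of the port in the tin's top, 70 mm above the table: a rectangular hole 60 mm (tin x) by 100 mm (tin y); axes as tin
- cover (a joint): flat steel cover 80 x 112 x 4 mm lying over the port (its top 75 mm above the table), swivelling level around one brass screw. 0 = shut; grows counter-clockwise seen from above, to a stop at 1.75 rad; from about 1.4 rad the whole port is free. Starts at 0 to 0.12. Stays where it is left; about 1 N at the knob moves it
- cover_pivot (a point): axis of the cover's pivot screw, at tin x = +42, y = +62 mm, 70 mm above the table
- cover_knob (a point): middle of the top of the cover's round black knob, 16 mm thick and 26 mm high (75 to 101 mm above the table), 112 mm from the pivot axis; with the cover shut it is at tin x = 0, y = -42 mm
- tree1: cast sprue tree, silvery: stem 80 x 12 x 14 mm (x, y, z) with two cross arms 8 mm wide, 36 mm long and 9 mm high at x = -31 and +31 mm, so the middle 54 mm of the stem is free to grip; about 90 g. Origin at the middle of its underside. Starts flat on the table. May be absent
- tree2: a sprue tree like tree1. May be absent
- tree3: a sprue tree like tree1. May be absent
- hammer: bystander: hammer lying on the table beyond the stand
- flux_jar: bystander: closed amber jar, 64 mm wide, 75 mm high, beyond the stand
- mug: bystander: white mug, 80 mm wide, 90 mm high, beyond the stand
- calipers: bystander: steel calipers 190 mm long, 10 mm high, flat on the table at the far right

How it is judged:
By the outcome, as a careful person would: the job done as asked, in the order asked, and still so for the second after the job is handed in, with the robot touching nothing.
Of tree1, tree2, tree3 only 2 to 3 are there at a start; the rules pass over those that are not, and their reading is None.
Of plate1, plate2 only 1 to 2 are there at a start; the rules pass over those that are not, and their reading is None.
At some moment in a run one of tree1, tree2 may be knocked a few centimetres aside while the robot is not near it.
It also fails if it takes over 210 s, if anything falls off the work surface, if the arm or the gripper's body presses on something with over 40 N, if the wrist force passes 120 N, or if a joint passes its speed limit or range.

### The arm

A 6-joint arm with a two-finger parallel gripper is mounted at the origin on the work surface. World frame = base frame: x ahead of the robot, y to its left, z up, the work surface at z = 0. Lengths are in mm, angles in rad, forces in N, time in s.
With the tool pointing down it reaches from about 325 to 900 mm from the base axis. Payload 3.5 kg.
Tool frame: the origin (TCP) lies at the very end of the fingers, on their centre line; the grasp point (between the pads) lies 19 mm behind it; z points along the fingers, y is the line along which they close (so a half turn about z gives the same grasp; the last joint's range is limited). The gripper opens to 85 mm and grips with 20 to 120 N. Pads are 22 mm wide; open, the fingers measure 114 mm over their backs; the gripper's body (76 mm by 85 mm) begins 54 mm behind the grasp point. The pads swing forward as they close: fully open they stand 13 mm farther back than shut.
Start: joints at [1.088, 0.276, -0.026, 1.268, 0, 1.467], TCP at [231.715, 580.457, 231.313] pointing down, gripper open.
Joint ranges: [-3.12, 3.12], [-0.85, 1.88], [-1.08, 1.24], [-1.95, 2.15], [-1.57, 1.53], [-3.14, 3.14]. Speed limits (rad/s): [2.57, 2.57, 3.14, 3.14, 3.14, 3.14].

### API

Orientations are given as a unit quaternion [w, x, y, z].
In Python, from workcell import get_state, camera, camera_params, job_done gives the robot as it stands.
- The arm moves only by the tool move_arm, never from a script. Its argument "deltas" is text: rows parted by semicolons, each of 4 numbers parted by spaces: the shift along the tool's x, y, z in m, then the turn about the tool's z in rad. In form: dx dy dz turn; .... A call has 1 to 12 rows; each row shifts and turns the commanded pose from where the row before left it, along the tool's axes as they then stand; what a row does not reach is not made up. A row lasts 1/8 s, in which the tool goes at most 62.5 mm and 10.7 degrees, less where a joint would pass 70% of its speed; a pose out of reach is approached as far as the arm can. A call is refused whole if a number of a shift passes 0.0625 or a number of a turn 0.188, either way. A call with a gripper value outside its range is refused whole. "grip" is the finger opening in m, from 0 to 0.0854, set as the call begins (left out, the last holds). The fingers move at their own pace and stop on an object; "squeeze" is the grip in N (left out, the last holds). Time passes only in rows, so rows that do not move let the fingers close. It gives the time, the measured TCP pose, the force, the opening and the grip force at its end, in the units of the state.
- get_state(): the state, without advancing time (a new reading comes with each control period).
- camera(name): name is "side" or "top"; returns (picture, depth): 420x560x3 uint8, red, green, blue; 420x560 float32, mm along the optical axis (not along the pixel's ray), 0 where there is no reading.
- camera_params(name): a dict with "fx", "fy", "cx", "cy" (pixels), "dist_coeffs" ([k1, k2, p1, p2, k3] as OpenCV has them; the pictures are not rectified), "R" (3x3) and "t" (3): a world point X has camera coordinates R X + t. Camera axes: x right, y down, z forward; pixel columns grow to the right and rows downward; lengths in mm; the calibration is good to about 2 mm. A picture is of the moment at which its call begins. camera_params takes no time and is no camera call.
- job_done(): hands the job in; it is judged then, once.
The state is a dict: "t": time; "joint_pos": joint angles; "qvel": joint speeds; "effort": joint torques, N m; "ee_pos": TCP position; "eef_rot": TCP orientation; "force": force on the tool from outside, world axes, zero at the start; "torque": the same for the moment, N m; "gripper_width": finger opening in mm; "grasp_force": force on a finger pad.
Only numpy, scipy, OpenCV 4.12 (cv2) and the standard library are available. Lean on these libraries where they do the work, as an engineer would, in place of code of your own. Each camera call takes 0.05 s, during which the arm holds its last target. There are 200 camera calls.

## Working session

There is one attempt and no reset: what is moved stays moved. The work goes in short steps, Python scripts to look and compute and a tool call to move; the robot and the scene stay as the last step left them, time stands still between calls to the robot, and variables do not carry over. Pictures are saved under pics/ and viewed, at most 16 in all, crops included, and the job is handed in when it is done.

Besides the shell and the picture viewer there is one more tool, called after "Call:" as name(argument=value, ...) on one line, values as JSON. move_arm: Moves the arm, as the interface text tells. Its arguments: {"type":"object","properties":{"deltas":{"type":"string"},"grip":{"type":"number"},"squeeze":{"type":"number"}},"required":["deltas"]}

```bash
mkdir -p pics; ls; cat > h.py <<'E'
import numpy as np, cv2, json
from workcell import get_state, camera, camera_params, job_done
def snap(name, fn=None):
    p,d=camera(name)
    if fn: cv2.imwrite('pics/'+fn,p[:,:,::-1]); np.savez('pics/'+fn[:-4]+'.npz',p=p,d=d)
    return p,d
def cloud(name,d):
    c=camera_params(name); K=np.array([[c['fx'],0,c['cx']],[0,c['fy'],c['cy']],[0,0,1]],float)
    v,u=np.mgrid[0:420,0:560]
    n=cv2.undistortPoints(np.stack([u,v],-1).reshape(-1,1,2).astype(np.float64),K,np.array(c['dist_coeffs'],float)).reshape(420,560,2)
    X=np.dstack([n[...,0]*d,n[...,1]*d,d])
    R=np.array(c['R']);t=np.array(c['t'])
    W=(X-t)@R
    W[d==0]=np.nan
    return W
def proj(name,P):
    c=camera_params(name); K=np.array([[c['fx'],0,c['cx']],[0,c['fy'],c['cy']],[0,0,1]],float)
    return cv2.projectPoints(np.array(P,float).reshape(-1,1,3),cv2.Rodrigues(np.array(c['R'],float))[0],np.array(c['t'],float),K,np.array(c['dist_coeffs'],float))[0].reshape(-1,2)
E
python3 - <<'E'
from h import *
s=get_state(); print({k:np.round(v,3).tolist() for k,v in s.items()})
snap('top','top1.png'); snap('side','side1.png')
for n in('top','side'):
    c=camera_params(n); R=np.array(c['R']); print(n,c['fx'],c['cx'],c['cy'],'pos',-R.T@np.array(c['t']),'fwd',R[2],'right',R[0])
E
```

```text
pics
{'t': 0.0, 'joint_pos': [1.088, 0.277, -0.028, 1.268, -0.0, 1.467], 'qvel': [-0.0, 0.0, 0.0, -0.001, -0.001, 0.002], 'effort': [0.002, -44.551, 29.52, 0.016, 0.0, -0.0], 'ee_pos': [231.345, 579.743, 230.137], 'eef_rot': [-0.0, 0.189, 0.982, -0.001], 'force': [-0.356, -0.738, 0.782], 'torque': [0.004, 0.095, -0.032], 'grasp_force': 0.0, 'gripper_width': 85.435}
top 489.9227464115686 289.3752472730921 203.55293099446587 pos [ 394.33637286    8.36128139 1133.89607744] fwd [ 0.20777434 -0.02275228 -0.97791214] right [-1.10977552e-01 -9.93822808e-01 -4.56634755e-04]
side 385.88916282027037 285.97592011059214 212.97751564735958 pos [ 505.43872357 -610.77259662  663.79848776] fwd [ 0.15208003  0.76200197 -0.62946378] right [ 0.98097536 -0.19412186  0.00201048]
```

View pics/top1.png

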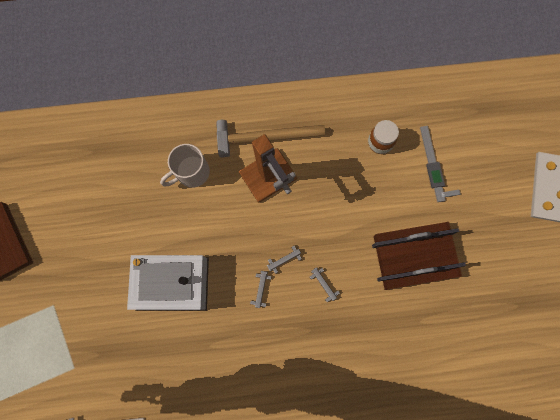

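View pics/side1.png

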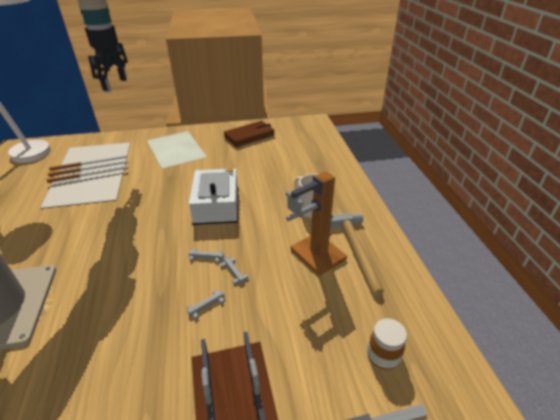

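The top view shows three trees near (262,290), (285,260) and (325,284). The tin is at (168,283) with its knob at (184,281). The rack, holding two plates, is at (417,255), and the stand is at (266,165) with its peg pointing to the lower right. The side view agrees. Next I'll measure positions.

```bash
python3 - <<'E'
from h import *
z=np.load('pics/top1.npz'); W=cloud('top',z['d']); p=z['p'].astype(int)
v,u=np.mgrid[0:420,0:560]
def rect(m,l):
    P=W[m][:,:2].astype(np.float32); r=cv2.minAreaRect(P); print(l,len(P),'c',np.round(r[0],1),'size',np.round(r[1],1),'ang',round(r[2],1),'zmed',np.round(np.median(W[m][:,2]),1)); return r
box=lambda a,b,c,d:(u>=a)&(u<=b)&(v>=c)&(v<=d)
Z=W[...,2]
tab=box(330,360,320,340); print('table z',np.median(Z[tab]),np.median(Z[box(240,260,320,340)]), np.nanstd(Z[tab]))
rect(box(115,220,245,320)&(Z>60)&(Z<73),'tintop')
rect(box(115,220,245,320)&(Z>60)&(Z<90),'tin all')
rect(box(115,220,245,320)&(Z>88),'knob')
br=box(125,150,255,270)&(p[...,0]-p[...,2]>60); print('brass',np.nanmedian(W[br],0),br.sum())
for i,b in enumerate([(250,273,268,312),(262,306,242,274),(306,345,262,306)]):
    m=box(*b)&(Z>5)&(Z<25)&(p[...,2]>p[...,0]-25); r=rect(m,'tree%d'%i)
    P=W[m][:,:2]; c=P.mean(0); e,V=np.linalg.eigh(np.cov((P-c).T)); print('  mean',c,'axis',np.degrees(np.arctan2(V[1,1],V[0,1])))
rk=box(360,480,215,300)
rect(rk&(Z>27)&(Z<41),'rack')
for nm,b in (('far',(365,475,222,252)),('near',(370,475,255,285))):
    m=rk&box(*b)&(Z>52)&(Z<66); rect(m,'plate edge '+nm)
    P=W[m][:,:2]; c=np.median(P,0); e,V=np.linalg.eigh(np.cov((P-P.mean(0)).T)); print('  axis',np.degrees(np.arctan2(V[1,1],V[0,1])))
    m=rk&box(*b)&(Z>76); rect(m,'eye '+nm); print(W[m].mean(0))
st=box(230,310,125,210)
m=st&(Z>215)&(Z<235); rect(m,'post/bracket top')
m=st&(Z>222)&(Z<232)&(p[...,0]-p[...,2]>40); rect(m,'posttop')
m=st&(Z>155)&(Z<172); rect(m,'peg'); print(W[m].min(0),W[m].max(0))
m=st&(Z>205)&(Z<224)&(abs(p[...,0]-p[...,2])<30); rect(m,'bracket')
E
python3 - <<'E'
import cv2
a=cv2.imread('pics/top1.png')
b=cv2.resize(a[125:210,225:315],None,fx=6,fy=6,interpolation=cv2.INTER_CUBIC)
cv2.imwrite('pics/stand.png',b)
E
```

```text
table z nan nan 2.1168911652615936
tintop 2173 c [479.6 268.8] size [157.7 115.3] ang 83.7 zmed 70.1
tin all 3980 c [479.6 268.8] size [157.7 115.3] ang 83.7 zmed 72.4
knob 53 c [476.1 226.1] size [15.3 14.3] ang 86.3 zmed 99.5
brass [532.47227006 367.9678257    0.88664719] 119
tree0 272 c [449.3  66.9] size [35.9 92.4] ang 71.3 zmed 12.8
  mean [445.67278299  67.15034751] axis 160.8267866897188
tree1 268 c [500.8  17.9] size [ 34.8 100. ] ang 22.0 zmed 12.8
  mean [502.25089907  13.47846296] axis 113.89422432284746
tree2 259 c [439.3 -75.2] size [81.7 34.5] ang 27.9 zmed 12.4
  mean [438.86780475 -75.0531075 ] axis -151.94380918650938
rack 3561 c [ 479.1 -287.2] size [126.4 189. ] ang 3.3 zmed 33.7
plate edge far 267 c [ 517.2 -289.5] size [  8.4 191.1] ang 3.3 zmed 58.3
  axis 93.30803153756911
eye far 90 c [ 517.3 -288.4] size [ 9.1 45. ] ang 4.2 zmed 92.9
[ 516.64676465 -285.88064725   92.01574587]
plate edge near 240 c [ 441.  -289.4] size [  8.  189.3] ang 3.3 zmed 58.8
  axis 93.27998634494365
eye near 94 c [ 441.  -289.6] size [ 8.7 47.5] ang 3.3 zmed 93.2
[ 440.77498358 -287.01982786   92.20421564]
post/bracket top 521 c [681.1  11.7] size [101.2  32. ] ang 26.2 zmed 223.7
posttop 252 c [709.2  25.7] size [38.3 31.7] ang 25.9 zmed 225.6
peg 156 c [673.4   8.5] size [110.7  31.5] ang 26.0 zmed 164.8
[622.94328995 -22.49780206 155.64466137] [716.29662499  46.87247338 171.96197652]
bracket 342 c [664.7  -0.7] size [69.2 46.3] ang 17.2 zmed 219.1
```

View pics/stand.png

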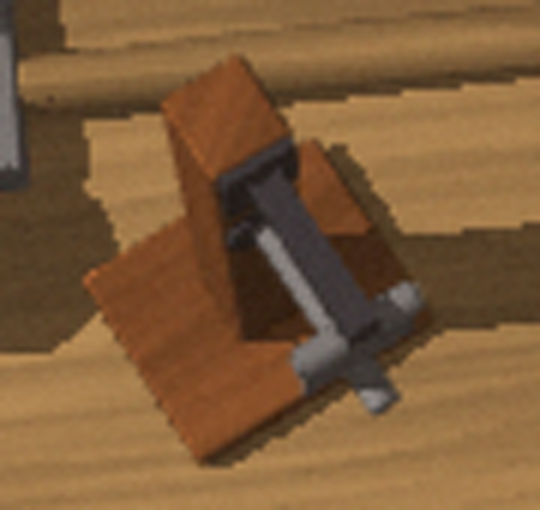

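```bash
cat >> h.py <<'E'
def pose():
    s=get_state(); w,x,y,z=s['eef_rot']
    yv=np.array([2*(x*y-w*z),1-2*(x*x+z*z)]); return np.array(s['ee_pos']),np.arctan2(yv[1],yv[0]),s
def plan(x=None,y=None,z=None,psi=None):
    """turn first (pure), then total tool-frame shift with psi; turn>0 = clockwise from above"""
    P,a,s=pose(); T=np.array([P[i] if q is None else q for i,q in enumerate((x,y,z))])
    b=a if psi is None else np.radians(psi); turn=-((b-a+np.pi)%(2*np.pi)-np.pi)
    yd=np.array([np.cos(b),np.sin(b)]); xd=np.array([-yd[1],yd[0]])  # check: x = y rotated +90 seen from above
    d=T-P; print('t %.1f at %s psi %.1f j6 %.2f w %.1f gf %.0f | turn %.3f shift m x %.4f y %.4f z %.4f'%(s['t'],np.round(P,1),np.degrees(a),s['joint_pos'][5],s['gripper_width'],s['grasp_force'],turn,d[:2]@xd/1e3,d[:2]@yd/1e3,-d[2]/1e3))
E
python3 - <<'E'
from h import *
plan(476.4,226.5,140,-23)
z=np.load('pics/top1.npz'); W=cloud('top',z['d'])
v,u=np.mgrid[0:420,0:560]
m=(u>160)&(u<212)&(v>135)&(v<190)&(W[...,2]>40)&(W[...,2]<100); print('mug',np.nanmin(W[m],0),np.nanmax(W[m],0))
E
```

```text
t 0.1 at [231.4 579.8 230.2] psi 68.2 j6 1.47 w 84.9 gf 0 | turn 1.592 shift m x -0.2295 y 0.3636 z 0.0902
mug [699.5513758  163.75686264  40.00594813] [778.67249601 268.04342545  94.68282102]
```

Call:
move_arm(deltas="0 0 0 0.177;0 0 0 0.177;0 0 0 0.177;0 0 0 0.177;0 0 0 0.177;0 0 0 0.177;0 0 0 0.177;0 0 0 0.177;0 0 0 0.177", grip=0.04)

```text
t: 1.23
ee_pos: [231.5, 580.0, 230.6]
eef_rot: [0.0, 0.836, 0.549, -0.001]
force: [-0.5, -0.0, -0.8]
gripper_width: 40.2
grasp_force: 0.0
```

Call:
move_arm(deltas="-0.0287 0.0454 0.0113 0;-0.0287 0.0454 0.0113 0;-0.0287 0.0454 0.0113 0;-0.0287 0.0454 0.0113 0;-0.0287 0.0454 0.0113 0;-0.0287 0.0454 0.0113 0;-0.0287 0.0454 0.0113 0;-0.0287 0.0454 0.0113 0;0 0 0 0;0 0 0 0")

```text
t: 2.48
ee_pos: [475.7, 227.0, 140.6]
eef_rot: [-0.0, 0.834, 0.551, -0.001]
force: [0.4, -0.2, 0.5]
gripper_width: 40.0
grasp_force: 0.0
```

```bash
python3 -c "
from h import *
plan(476.4,226.5,82,-23)"
```

```text
t 2.5 at [475.7 227.  140.6] psi -23.1 j6 2.30 w 40.0 gf 0 | turn -0.001 shift m x -0.0001 y 0.0009 z 0.0586
```

Call:
move_arm(deltas="0 0.0005 0.03 0;0 0 0.0285 0;0 0 0 0")

```text
t: 2.85
ee_pos: [473.5, 227.3, 80.5]
eef_rot: [-0.001, 0.833, 0.553, -0.003]
force: [0.2, 0.1, 0.0]
gripper_width: 39.9
grasp_force: 0.0
```

Call:
move_arm(deltas="0 0 0 0;0 0 0 0;0 0 0 0;0 0 0 0;0 0 0 0;0 0 0 0", grip=0.01, squeeze=20)

```text
t: 3.6
ee_pos: [478.0, 227.5, 83.8]
eef_rot: [0.0, 0.834, 0.552, 0.002]
force: [-0.5, 1.3, 6.2]
gripper_width: 15.0
grasp_force: 21.7
```

```bash
python3 -c "
from h import *
plan(476.4,226.5,82,-23)
piv=np.array([528.1,325.8]);P=pose()[0][:2]-piv; print(np.hypot(*P),np.degrees(np.arctan2(P[1],P[0])))
# rows for arc: total 1.68 rad in 14 rows of .12
psi=pose()[1]; a=np.arctan2(P[1],P[0]); th=1.68/14
c0=112*np.array([np.cos(a),np.sin(a)]);c1=112*np.array([np.cos(a+th),np.sin(a+th)]);d=c1-c0
yd=np.array([np.cos(psi),np.sin(psi)]);xd=np.array([-yd[1],yd[0]]);print(d@xd,d@yd)"
```

```text
t 3.6 at [478.  227.5  83.8] psi -23.0 j6 2.29 w 15.0 gf 22 | turn -0.000 shift m x -0.0016 y -0.0011 z 0.0018
110.3137705046872 -117.02182877728299
-0.13075376045731474 13.4313010223258
```

Call:
move_arm(deltas="0 0 -0.003 0;-0.0001 0.0134 0 -0.12;-0.0001 0.0134 0 -0.12;-0.0001 0.0134 0 -0.12;-0.0001 0.0134 0 -0.12;-0.0001 0.0134 0 -0.12;-0.0001 0.0134 0 -0.12;-0.0001 0.0134 0 -0.12")

```text
t: 4.6
ee_pos: [566.4, 221.5, 84.0]
eef_rot: [-0.001, 0.535, 0.845, -0.002]
force: [-0.6, 0.3, -1.6]
gripper_width: 14.8
grasp_force: 21.4
```

```bash
python3 -c "
from h import *
plan()
piv=np.array([528.1,325.8]);P=pose()[0][:2]-piv; print(np.hypot(*P),np.degrees(np.arctan2(P[1],P[0])),pose()[2]['force'])"
```

```text
t 4.6 at [566.4 221.5  84. ] psi 25.3 j6 1.40 w 14.8 gf 21 | turn -0.000 shift m x 0.0000 y 0.0000 z -0.0000
111.14340727662093 -69.82272178564816 [-0.63111606  0.30743791 -1.63796972]
```

Call:
move_arm(deltas="-0.0001 0.0134 0 -0.12;-0.0001 0.0134 0 -0.12;-0.0001 0.0134 0 -0.12;-0.0001 0.0134 0 -0.12;-0.0001 0.0134 0 -0.12;-0.0001 0.0134 0 -0.12;-0.0001 0.0134 0 -0.12;0 0 0 0;0 0 0 0")

```text
t: 5.72
ee_pos: [632.4, 285.3, 84.1]
eef_rot: [0.001, 0.147, 0.989, -0.002]
force: [4.9, -2.6, -6.3]
gripper_width: 15.0
grasp_force: 21.0
```

Call:
move_arm(deltas="0 0 0 0;0 0 0 0;0 0 0 0;0 0 -0.05 0;0 0 -0.05 0;0 0 0 0", grip=0.04)

```text
t: 6.48
ee_pos: [635.2, 288.6, 192.1]
eef_rot: [0.005, 0.146, 0.989, 0.003]
force: [-0.3, 0.2, -0.3]
gripper_width: 40.3
grasp_force: 0.0
```

```bash
cat >> h.py <<'E'
def trees(fn=None):
    p,d=snap('top',fn); W=cloud('top',d); p=p.astype(int); Z=W[...,2]
    m=(Z>5)&(Z<22)&(p[...,2]>p[...,0]-25)&(W[...,0]>330)&(W[...,0]<620)&(abs(W[...,1]-20)<200)&(W[...,1]<180)&(W[...,1]>-180)
    n,L,st,_=cv2.connectedComponentsWithStats(m.astype(np.uint8),connectivity=8)
    for i in range(1,n):
        if st[i,4]<80: continue
        r=cv2.minAreaRect(W[L==i][:,:2].astype(np.float32)); a=r[2] if r[1][0]>r[1][1] else r[2]+90
        print('tree',st[i,4],'c',np.round(r[0],1),'size',np.round(r[1],1),'stem angle %.1f'%a)
    return W,p
E
python3 - <<'E'
from h import *
plan()
W,p=trees('top2.png')
v,u=np.mgrid[0:420,0:560]
m=(u<240)&(W[...,2]>90)&(W[...,2]<106)&(W[...,0]>560)&(W[...,0]<680)&(W[...,1]>230)&(W[...,1]<340)
k=W[m].mean(0); print('knob',k,m.sum()); a=k[:2]-[528.1,325.8]; print(np.hypot(*a),np.degrees(np.arctan2(a[1],a[0]))+118.3)
E
```

```text
t 6.5 at [635.2 288.6 192.1] psi 73.2 j6 0.63 w 40.3 gf 0 | turn -0.000 shift m x 0.0000 y 0.0000 z -0.0000
tree 241 c [505.    9.2] size [34.3 80.8] stem angle 111.9
tree 252 c [439.5 -75.3] size [81.2 34.5] stem angle 28.5
tree 245 c [443.8  68.8] size [32.8 81. ] stem angle 164.2
knob [631.55608769 283.42871104  99.51184265] 51
111.79663773276391 96.02804471642878
```

View pics/top2.png

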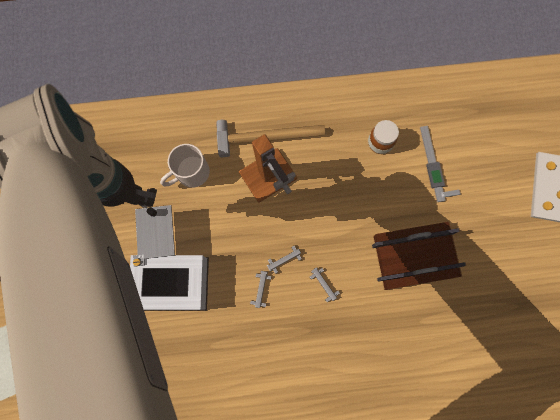

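Cover open at about 1.68 rad, and the port (a black rectangle around (165,282)) is free. I'll measure the port and plan the first grasp.

```bash
python3 - <<'E'
from h import *
z=np.load('pics/top2.npz'); p=z['p'].astype(int)
m=np.zeros((420,560),np.uint8); m[255:312,136:206]=(p[255:312,136:206].max(-1)<45)
n,L,st,ce=cv2.connectedComponentsWithStats(m); i=1+np.argmax(st[1:,4]); 
W=cloud('top',np.where(L==i,1.,0.)); c=camera_params('top'); C=-np.array(c['R']).T@np.array(c['t'])
P=W[L==i]; D=P-C; X=C+D*((70-C[2])/D[:,2])[:,None]
print(st[i],cv2.minAreaRect(X[:,:2].astype(np.float32)))
plan(443.8,68.8,60,74.2)
E
```

```text
[ 142  269   46   27 1205] ((478.94549560546875, 269.02947998046875), (96.15373229980469, 55.294212341308594), 83.66899871826172)
t 6.5 at [633.4 287.9 188.9] psi 73.2 j6 0.63 w 40.1 gf 0 | turn -0.017 shift m x 0.1228 y -0.2625 z 0.1289
```

Call:
move_arm(deltas="0 0 0 -0.017;0.0205 -0.0438 0.0215 0;0.0205 -0.0438 0.0215 0;0.0205 -0.0438 0.0215 0;0.0205 -0.0438 0.0215 0;0.0205 -0.0438 0.0215 0;0.0205 -0.0438 0.0215 0;0 0 0 0;0 0 0 0;0 0 0 0")

```text
t: 7.78
ee_pos: [443.1, 68.2, 56.8]
eef_rot: [0.001, 0.137, 0.991, 0.0]
force: [0.5, 0.4, -0.6]
gripper_width: 39.9
grasp_force: 0.0
```

```bash
python3 -c "
from h import *
trees()
plan(443.8,68.8,3,74.2)"
```

```text
tree 171 c [503.3  -0.6] size [31.5 65.2] stem angle 125.6
tree 255 c [439.1 -75.1] size [81.8 34.2] stem angle 28.1
t 7.8 at [443.3  68.3  56.9] psi 74.3 j6 0.28 w 39.6 gf 0 | turn 0.001 shift m x -0.0004 y 0.0007 z 0.0539
```

Call:
move_arm(deltas="0 0.0005 0.027 0;0 0 0.026 0;0 0 0 0;0 0 0 0")

```text
t: 8.32
ee_pos: [443.1, 68.5, 4.2]
eef_rot: [0.001, 0.137, 0.991, 0.0]
force: [-0.4, 0.0, 0.8]
gripper_width: 40.0
grasp_force: 0.0
```

Call:
move_arm(deltas="0 0 0 0;0 0 0 0;0 0 0 0;0 0 0 0;0 0 0 0;0 0 -0.02 0;0 0 -0.06 0;0 0 -0.06 0", grip=0.005, squeeze=40)

```text
t: 9.32
ee_pos: [440.8, 68.1, 144.4]
eef_rot: [-0.001, 0.138, 0.99, -0.0]
force: [0.6, 0.3, -1.2]
gripper_width: 10.7
grasp_force: 39.8
```

```bash
python3 -c "
from h import *
plan(479,269,150,-6.3)"
```

```text
t 9.3 at [440.8  68.1 144.4] psi 74.2 j6 0.28 w 10.7 gf 40 | turn 1.405 shift m x 0.2039 y 0.0159 z -0.0056
```

Call:
move_arm(deltas="0 0 0 0.1756;0 0 0 0.1756;0 0 0 0.1756;0 0 0 0.1756;0 0 0 0.1756;0 0 0 0.1756;0 0 0 0.1756;0 0 0 0.1756;0.051 0.004 0 0;0.051 0.004 0 0;0.051 0.004 0 0;0.051 0.004 0 0")

```text
t: 10.82
ee_pos: [480.1, 270.6, 143.3]
eef_rot: [0.0, 0.745, 0.667, -0.0]
force: [1.1, -0.0, -1.3]
gripper_width: 10.3
grasp_force: 39.8
```

Call:
move_arm(deltas="0 0 0 0;0 0 0 0")

```text
t: 11.08
ee_pos: [479.4, 268.8, 142.9]
eef_rot: [-0.0, 0.745, 0.667, -0.001]
force: [-1.0, -0.5, -0.9]
gripper_width: 10.5
grasp_force: 39.7
```

```bash
python3 -c "
from h import *
plan(479,269,66,-6.3)
p,d=snap('side','side2.png'); cv2.imwrite('pics/side2c.png',cv2.resize(p[120:250,150:290,::-1],None,fx=4,fy=4))"
```

```text
t 11.1 at [479.4 268.8 142.9] psi -6.3 j6 2.07 w 10.5 gf 40 | turn 0.001 shift m x 0.0002 y -0.0004 z 0.0769
```

View pics/side2c.png

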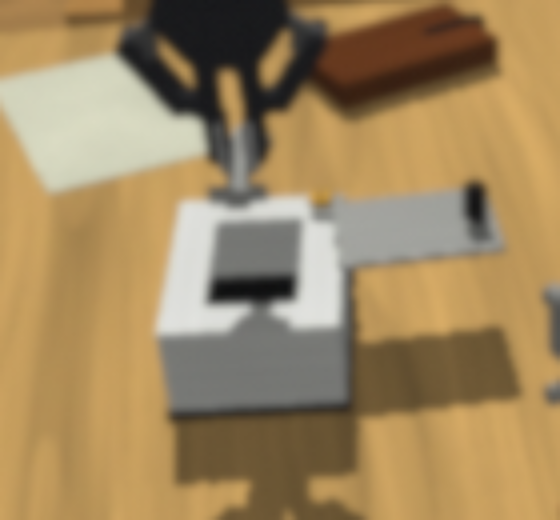

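The crop shows the tree held level above the port, its stem along the tin's long side (crop pixel (240,170)). Lowering and releasing.

Call:
move_arm(deltas="0 0 0.04 0;0 0 0.04 0;0 0 0 0;0 0 0 0")

```text
t: 11.62
ee_pos: [480.9, 268.7, 64.6]
eef_rot: [0.0, 0.745, 0.667, 0.001]
force: [0.0, 0.7, -1.2]
gripper_width: 10.6
grasp_force: 39.7
```

Call:
move_arm(deltas="0 0 0 0;0 0 0 0;0 0 0 0;0 0 -0.03 0;0 0 -0.06 0;0 0 -0.03 0", grip=0.022)

```text
t: 12.38
ee_pos: [481.8, 270.0, 187.1]
eef_rot: [0.001, 0.745, 0.667, 0.002]
force: [0.5, -0.5, 0.3]
gripper_width: 21.8
grasp_force: 0.0
```

```bash
python3 -c "
from h import *
trees()
plan(505,9,70,22)"
```

```text
tree 246 c [504.7   9. ] size [34.7 81. ] stem angle 112.6
tree 259 c [439.3 -75. ] size [81.7 34.1] stem angle 28.0
t 12.4 at [483.7 270.9 190.7] psi -6.3 j6 2.07 w 22.0 gf 0 | turn -0.494 shift m x -0.2508 y -0.0783 z 0.1207
```

Call:
move_arm(deltas="0 0 0 -0.168;0 0 0 -0.168;0 0 0 -0.168;-0.0502 -0.0152 0.022 0;-0.0502 -0.0152 0.022 0;-0.0502 -0.0152 0.022 0;-0.0502 -0.0152 0.022 0;-0.0502 -0.0152 0.022 0;0 0 0 0;0 0 0 0;0 0 0 0", grip=0.04)

```text
t: 13.8
ee_pos: [506.9, 9.4, 74.1]
eef_rot: [0.0, 0.554, 0.832, 0.0]
force: [0.1, -0.5, 0.8]
gripper_width: 40.2
grasp_force: 0.0
```

```bash
python3 -c "
from h import *
plan(504.7,9,4,22.6)"
```

```text
t 13.8 at [506.9   9.4  74.1] psi 22.7 j6 1.07 w 40.2 gf 0 | turn 0.002 shift m x 0.0004 y -0.0022 z 0.0701
```

Call:
move_arm(deltas="0 -0.0015 0.035 0;0 0 0.035 0;0 0 0 0;0 0 0 0")

```text
t: 14.3
ee_pos: [506.0, 8.4, 4.6]
eef_rot: [0.001, 0.554, 0.832, 0.0]
force: [0.6, -0.2, -0.0]
gripper_width: 40.0
grasp_force: 0.0
```

Call:
move_arm(deltas="0 0 0 0;0 0 0 0;0 0 0 0;0 0 0 0;0 0 0 0;0 0 -0.02 0;0 0 -0.06 0;0 0 -0.06 0;0 0 0 0;0 0 0 0", grip=0.005)

```text
t: 15.55
ee_pos: [504.7, 7.7, 143.4]
eef_rot: [0.0, 0.555, 0.832, -0.0]
force: [-0.6, 0.8, -0.7]
gripper_width: 10.6
grasp_force: 39.8
```

```bash
python3 -c "
from h import *
plan(479,269,150,-6.3)"
```

```text
t 15.6 at [504.7   7.7 143.4] psi 22.6 j6 1.06 w 10.6 gf 40 | turn 0.504 shift m x 0.2569 y -0.0542 z -0.0066
```

Call:
move_arm(deltas="0 0 0 0.168;0 0 0 0.168;0 0 0 0.168;0.0514 -0.0108 0 0;0.0514 -0.0108 0 0;0.0514 -0.0108 0 0;0.0514 -0.0108 0 0;0.0514 -0.0108 0 0;0 0 0 0;0 0 0 0")

```text
t: 16.8
ee_pos: [477.8, 268.3, 141.3]
eef_rot: [-0.0, 0.745, 0.667, -0.002]
force: [-0.4, -0.5, -1.6]
gripper_width: 10.8
grasp_force: 39.8
```

```bash
python3 -c "
from h import *
plan(479,269,64,-6.3)"
```

```text
t 16.8 at [477.8 268.3 141.3] psi -6.3 j6 2.07 w 10.8 gf 40 | turn 0.001 shift m x 0.0008 y 0.0011 z 0.0773
```

Call:
move_arm(deltas="0.0005 0.001 0.039 0;0 0 0.038 0;0 0 0 0;0 0 0 0")

```text
t: 17.3
ee_pos: [481.1, 268.7, 67.0]
eef_rot: [0.0, 0.745, 0.667, 0.0]
force: [0.7, 0.5, 0.1]
gripper_width: 11.0
grasp_force: 39.8
```

Call:
move_arm(deltas="0 0 0 0;0 0 0 0;0 0 0 0;0 0 -0.03 0;0 0 -0.06 0;0 0 -0.03 0;0 0 0 0;0 0 0 0", grip=0.022)

```text
t: 18.3
ee_pos: [479.9, 269.3, 185.7]
eef_rot: [-0.0, 0.745, 0.667, -0.001]
force: [0.1, 0.5, -0.1]
gripper_width: 21.7
grasp_force: 0.0
```

```bash
python3 -c "
from h import *
W,p=trees()
plan(439.3,-75,70,-62)"
```

```text
tree 254 c [439.8 -75. ] size [82.2 34.5] stem angle 28.5
t 18.4 at [479.4 269.1 184.9] psi -6.3 j6 2.07 w 21.7 gf 0 | turn 0.972 shift m x -0.1969 y 0.2850 z 0.1149
```

Call:
move_arm(deltas="0 0 0 0.161;0 0 0 0.161;0 0 0 0.161;0 0 0 0.161;0 0 0 0.161;0 0 0 0.161;-0.0328 0.0475 0.019 0;-0.0328 0.0475 0.019 0;-0.0328 0.0475 0.019 0;-0.0328 0.0475 0.019 0;-0.0328 0.0475 0.019 0;-0.0328 0.0475 0.019 0", grip=0.04)

```text
t: 19.85
ee_pos: [440.9, -76.0, 70.4]
eef_rot: [-0.001, 0.969, 0.245, -0.001]
force: [0.5, 0.1, 0.8]
gripper_width: 40.1
grasp_force: 0.0
```

Call:
move_arm(deltas="0 0 0 0;0 0 0 0;0 0 0 0")

```text
t: 20.23
ee_pos: [442.7, -73.6, 72.2]
eef_rot: [-0.0, 0.969, 0.246, -0.0]
force: [0.6, -0.3, 0.1]
gripper_width: 40.0
grasp_force: 0.0
```

```bash
python3 -c "
from h import *
plan(439.5,-75,4,-61.6)"
```

```text
t 20.2 at [442.7 -73.6  72.2] psi -61.5 j6 2.34 w 40.0 gf 0 | turn 0.001 shift m x -0.0035 y -0.0003 z 0.0682
```

Call:
move_arm(deltas="-0.002 0 0.034 0;0 0 0.034 0;0 0 0 0;0 0 0 0")

```text
t: 20.72
ee_pos: [441.9, -75.2, 5.3]
eef_rot: [0.0, 0.969, 0.246, 0.0]
force: [-0.2, -0.0, 0.3]
gripper_width: 39.8
grasp_force: 0.0
```

Call:
move_arm(deltas="0 0 0 0;0 0 0 0;0 0 0 0;0 0 0 0;0 0 0 0;0 0 -0.02 0;0 0 -0.06 0;0 0 -0.06 0;0 0 0 0;0 0 0 0", grip=0.005)

```text
t: 21.98
ee_pos: [440.7, -75.7, 144.4]
eef_rot: [0.0, 0.97, 0.245, 0.0]
force: [0.2, -0.7, -1.3]
gripper_width: 10.5
grasp_force: 39.7
```

```bash
python3 -c "
from h import *
plan(479,269,150,-6.3)"
```

```text
t 22.0 at [440.7 -75.7 144.4] psi -61.6 j6 2.33 w 10.5 gf 40 | turn -0.966 shift m x 0.3469 y 0.0002 z -0.0056
```

Call:
move_arm(deltas="0 0 0 -0.161;0 0 0 -0.161;0 0 0 -0.161;0 0 0 -0.161;0 0 0 -0.161;0 0 0 -0.161;0.0578 0 0 0;0.0578 0 0 0;0.0578 0 0 0;0.0578 0 0 0;0.0578 0 0 0;0.0578 0 0 0")

```text
t: 23.48
ee_pos: [477.1, 270.1, 141.6]
eef_rot: [-0.001, 0.745, 0.667, -0.002]
force: [0.2, -0.6, -1.5]
gripper_width: 10.7
grasp_force: 39.6
```

Call:
move_arm(deltas="0 0 0 0;0 0 0 0;0 0 0 0")

```text
t: 23.85
ee_pos: [478.0, 267.3, 143.3]
eef_rot: [-0.0, 0.745, 0.667, -0.001]
force: [0.3, -0.2, -0.1]
gripper_width: 10.7
grasp_force: 39.6
```

```bash
python3 -c "
from h import *
plan(479,269,64,-6.3)
p,d=snap('side','side3.png'); cv2.imwrite('pics/side3c.png',cv2.resize(p[120:250,150:290,::-1],None,fx=4,fy=4))"
```

```text
t 23.9 at [478.  267.3 143.3] psi -6.4 j6 2.07 w 10.7 gf 40 | turn -0.002 shift m x 0.0018 y 0.0008 z 0.0793
```

View pics/side3c.png

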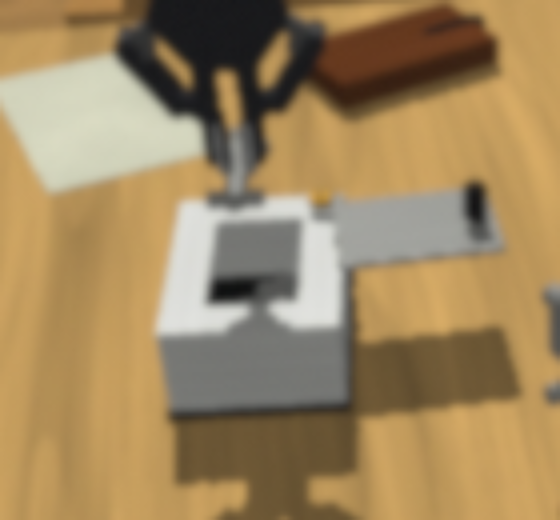

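The third tree is held level over the port. Something faint, probably a tree, shows inside near crop pixel (265,290). Lowering and releasing.

Call:
move_arm(deltas="0.001 0.0005 0.039 0;0 0 0.038 0;0 0 0 0;0 0 0 0")

```text
t: 24.4
ee_pos: [480.4, 269.5, 68.5]
eef_rot: [0.0, 0.745, 0.667, 0.001]
force: [0.4, 0.1, -0.9]
gripper_width: 10.7
grasp_force: 39.6
```

Call:
move_arm(deltas="0 0 0 0;0 0 0 0;0 0 0 0;0 0 -0.03 0;0 0 -0.06 0;0 0 -0.03 0;0 0 0 0;0 0 0 0", grip=0.022)

```text
t: 25.4
ee_pos: [479.0, 269.7, 186.7]
eef_rot: [-0.0, 0.745, 0.667, -0.001]
force: [0.3, 0.5, -0.6]
gripper_width: 22.0
grasp_force: 0.0
```

```bash
python3 - <<'E'
from h import *
W,p=trees('top3.png')
v,u=np.mgrid[0:420,0:560]
m=(u>135)&(u<200)&(v>260)&(v<305)&(W[...,2]<68)&(W[...,2]>-10); print('inside z',np.percentile(W[m][:,2],[1,50,99]) if m.any() else 0,m.sum())
a=np.radians(96.0-118.3); piv=np.array([528.1,325.8]); k=piv+112*np.array([np.cos(a),np.sin(a)]); print(k)
plan(k[0],k[1],150,66)
E
```

```text
inside z [ 1.40600962 26.51400636 67.90915428] 1234
[631.72348846 283.30091013]
t 25.4 at [478.5 269.5 185.9] psi -6.3 j6 2.08 w 22.0 gf 0 | turn -1.262 shift m x -0.1344 y 0.0750 z 0.0359
```

```bash
python3 - <<'E'
from h import *
z=np.load('pics/top3.npz'); W=cloud('top',z['d']); print(np.round(W[266:300:3,139:194:4,2]).astype(int))
cv2.imwrite('pics/port.png',cv2.convertScaleAbs(cv2.resize(z['p'][255:312,125:215,::-1],None,fx=6,fy=6),alpha=1.8))
E
```

```text
[[358 353 330 205  67  73  71  69  70  70  69  72  68  69]
 [359 357 335 220   7   7  10   6   4   6   8  17   8  73]
 [363 357 334 220 191   5   4   1   5   3   6  19   4  71]
 [357 358 332  25  38  27  29  31  29  29  29  37  27  73]
 [360 351 331  46  42  33  29  28  28  29  26  38  23  73]
 [359 346 324  43  42  41  45  46  42  45  41  46  42  71]
 [359 341 321  44  41  40  42  42  43  37  38  40  29  72]
 [350 330 260 212  39  13   6   4   2   2   6  37   4  69]
 [339 253 250 198   7  13   3   7   7   7  10  12   9  69]
 [323 240   7   8   5   4   8   7   7   9   5   2   3  71]
 [241 245 237  72  71  71  69  68  71  71  68  67  73  72]
 [242 256 238  71  72  68  66  69  69  69  69  68  75  71]]
```

View pics/port.png

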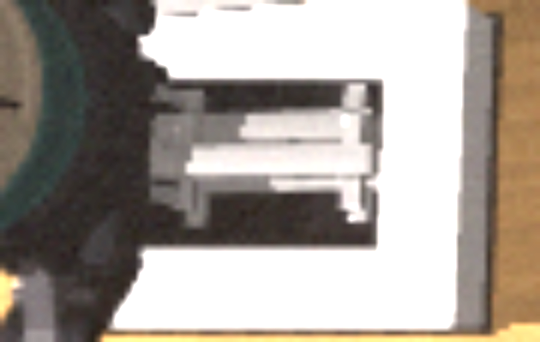

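Call:
move_arm(deltas="0 0 0 -0.1803;0 0 0 -0.1803;0 0 0 -0.1803;0 0 0 -0.1803;0 0 0 -0.1803;0 0 0 -0.1803;0 0 0 -0.1803;-0.0448 0.025 0.0117 0;-0.0448 0.025 0.0117 0;-0.0448 0.025 0.0117 0;0 0 0 0;0 0 0 0", grip=0.04)

```text
t: 26.95
ee_pos: [631.3, 283.3, 150.1]
eef_rot: [-0.002, 0.208, 0.978, -0.001]
force: [-0.3, -0.6, 1.0]
gripper_width: 40.0
grasp_force: 0.0
```

```bash
python3 -c "
from h import *
plan(631.7,283.3,84,66)"
```

```text
t 26.9 at [631.3 283.3 150.1] psi 66.0 j6 0.75 w 40.0 gf 0 | turn 0.000 shift m x -0.0004 y 0.0002 z 0.0661
```

The picture shows all three trees stacked inside the tin, top at about z 46, well under the cover. Closing the cover now.

Call:
move_arm(deltas="0 0 0.033 0;0 0 0.033 0;0 0 0 0")

```text
t: 27.32
ee_pos: [628.4, 282.8, 83.3]
eef_rot: [-0.003, 0.207, 0.978, -0.002]
force: [0.7, 0.2, 0.2]
gripper_width: 40.3
grasp_force: 0.0
```

Call:
move_arm(deltas="0 0 0 0;0 0 0 0;0 0 0 0;0 0 0 0;0 0 0 0;0 0 0 0", grip=0.01, squeeze=20)

```text
t: 28.08
ee_pos: [633.6, 284.4, 88.4]
eef_rot: [0.001, 0.208, 0.978, 0.001]
force: [-3.1, -0.1, 5.8]
gripper_width: 14.9
grasp_force: 20.9
```

Call:
move_arm(deltas="0.0004 -0.0134 0 0.12;0.0004 -0.0134 0 0.12;0.0004 -0.0134 0 0.12;0.0004 -0.0134 0 0.12;0.0004 -0.0134 0 0.12;0.0004 -0.0134 0 0.12;0.0004 -0.0134 0 0.12;0.0004 -0.0134 0 0.12;0.0004 -0.0134 0 0.12;0.0004 -0.0134 0 0.12;0 0 0 0")

```text
t: 29.45
ee_pos: [528.4, 213.8, 88.4]
eef_rot: [0.002, 0.724, 0.69, 0.001]
force: [-0.3, -2.0, 6.1]
gripper_width: 15.0
grasp_force: 20.9
```

```bash
python3 -c "
from h import *
P,psi,s=pose(); plan()
piv=np.array([528.1,325.8]);P=P[:2]-piv; a=np.arctan2(P[1],P[0]);print(np.hypot(*P),np.degrees(a)+118.3,s['force'])
b=np.radians(-118.3-0.6); print('toshut',a-b)
n=4
for i in range(n):
  a0=a+(b-a)*i/n;a1=a+(b-a)*(i+1)/n;ps=psi+(b-a)*i/n
  r0=np.hypot(*P) if i==0 else 112
  d=112*np.array([np.cos(a1),np.sin(a1)])-r0*np.array([np.cos(a0),np.sin(a0)])
  yd=np.array([np.cos(ps),np.sin(ps)]);xd=np.array([-yd[1],yd[0]]);print(d@xd,d@yd,(a-b)/n)"
```

```text
t 29.4 at [528.4 213.8  88.4] psi -2.8 j6 1.89 w 15.0 gf 21 | turn -0.000 shift m x 0.0000 y 0.0000 z -0.0000
111.98605154808844 28.431356010505738 [-0.34189704 -1.98828736  6.13076492]
toshut 0.5066927487019703
0.16356556374115405 -14.176093740650026 0.12667318717549259
0.17749600946042826 -14.176802255146733 0.12667318717549259
0.17749600946041727 -14.17680225514673 0.12667318717549259
0.17749600946040164 -14.17680225514675 0.12667318717549259
```

Call:
move_arm(deltas="0.0002 -0.0142 0 0.1267;0.0002 -0.0142 0 0.1267;0.0002 -0.0142 0 0.1267;0.0002 -0.0142 0 0.1267;0 0 0 0;0 0 0 0;0 -0.001 0 0;0 -0.001 0 0;0 0 0 0")

```text
t: 30.58
ee_pos: [475.4, 227.6, 88.4]
eef_rot: [0.004, 0.874, 0.486, 0.002]
force: [3.8, -7.0, 4.7]
gripper_width: 14.6
grasp_force: 21.1
```

```bash
python3 -c "
from h import *
P,psi,s=pose(); plan()
piv=np.array([528.1,325.8]);P=P[:2]-piv; a=np.arctan2(P[1],P[0]);print(np.hypot(*P),np.degrees(a)+118.3,s['force'])"
```

```text
t 30.6 at [475.4 227.6  88.4] psi -31.9 j6 2.45 w 14.6 gf 21 | turn -0.000 shift m x 0.0000 y 0.0000 z -0.0000
111.4383145434566 0.09254824750072999 [ 3.82654918 -7.00145458  4.6898541 ]
```

Call:
move_arm(deltas="0 0 0 0;0 0 0 0;0 0 0 0;0 0 0 0;0 0 -0.05 0;0 0 -0.05 0;0 0 0 0;0 0 0 0;0 0 0 0", grip=0.035)

```text
t: 31.7
ee_pos: [469.9, 229.0, 184.5]
eef_rot: [-0.0, 0.874, 0.487, -0.002]
force: [-1.0, -0.2, -1.2]
gripper_width: 34.9
grasp_force: 0.0
```

```bash
python3 -c "
from h import *
plan(436.5,-211.6,120,3.3)"
```

```text
t 31.7 at [469.9 229.  184.5] psi -31.8 j6 2.46 w 34.9 gf 0 | turn -0.612 shift m x -0.4380 y -0.0588 z 0.0645
```

Call:
move_arm(deltas="0 0 0 -0.153;0 0 0 -0.153;0 0 0 -0.153;0 0 0 -0.153;-0.0548 -0.0074 0.008 0;-0.0548 -0.0074 0.008 0;-0.0548 -0.0074 0.008 0;-0.0548 -0.0074 0.008 0;-0.0548 -0.0074 0.008 0;-0.0548 -0.0074 0.008 0;-0.0548 -0.0074 0.008 0;-0.0548 -0.0074 0.008 0")

```text
t: 33.2
ee_pos: [436.0, -212.8, 120.7]
eef_rot: [-0.001, 0.687, 0.727, -0.0]
force: [0.2, 0.3, -0.2]
gripper_width: 34.9
grasp_force: 0.0
```

Call:
move_arm(deltas="0 0 0 0;0 0 0 0;0 0 0 0;0 0 0 0")

```text
t: 33.7
ee_pos: [437.5, -210.4, 122.3]
eef_rot: [-0.0, 0.686, 0.728, 0.0]
force: [-0.2, 0.1, -0.5]
gripper_width: 35.3
grasp_force: 0.0
```

```bash
python3 - <<'E'
from h import *
plan(436.5,-211.6,40,3.3)
p,d=snap('top','top4.png'); W=cloud('top',d); Z=W[...,2]; v,u=np.mgrid[0:420,0:560]
m=(u>125)&(u<220)&(v>245)&(v<320)&(Z>88)&(Z<105); k=W[m].mean(0); a=k[:2]-[528.1,325.8]; print('knob',k,np.degrees(np.arctan2(a[1],a[0]))+118.3)
cv2.imwrite('pics/top4c.png',cv2.resize(p[:,:,::-1],(800,600)))
E
```

```text
t 33.7 at [ 437.5 -210.4  122.3] psi 3.4 j6 0.93 w 35.3 gf 0 | turn 0.002 shift m x -0.0012 y -0.0011 z 0.0823
knob [473.98421337 225.9276149   99.48817349] -0.15102045897869232
```

View pics/top4c.png

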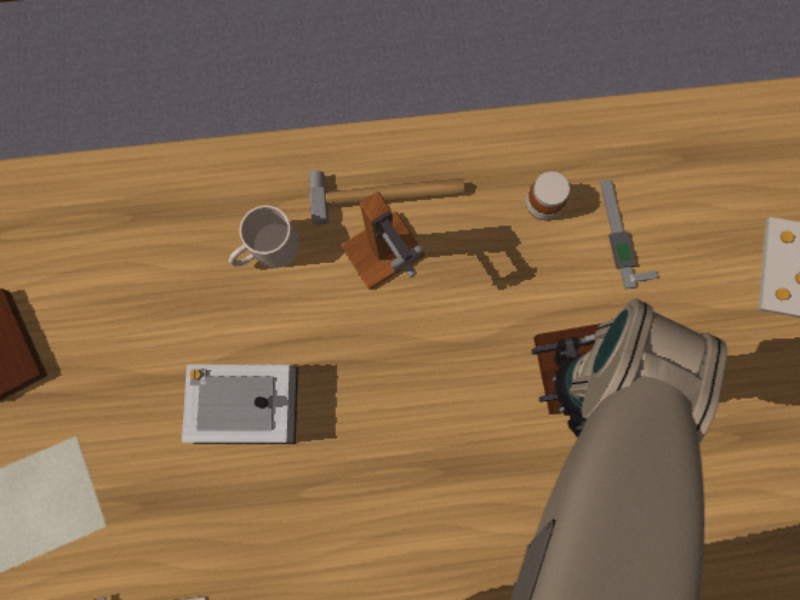

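The tin's cover is fully shut, with the knob at (262,402) and the cover square to the tin. The gripper is over the near plate. Descending to grip its +y shoulder.

Call:
move_arm(deltas="-0.001 -0.001 0.04 0;0 0 0.025 0;0 0 0.016 0;0 0 0 0;0 0 0 0")

```text
t: 34.38
ee_pos: [437.4, -213.1, 42.2]
eef_rot: [0.001, 0.686, 0.727, 0.0]
force: [1.3, -0.6, 0.1]
gripper_width: 34.8
grasp_force: 0.0
```

Call:
move_arm(deltas="0 0 0 0;0 0 0 0;0 0 0 0;0 0 0 0;0 0 0 0;0 0 0 0", grip=0.003, squeeze=110)

```text
t: 35.12
ee_pos: [437.4, -213.2, 42.6]
eef_rot: [0.001, 0.686, 0.727, 0.0]
force: [-0.7, -0.0, 5.2]
gripper_width: 5.4
grasp_force: 104.6
```

```bash
python3 -c "
from h import *
plan(); s=pose()[2]; print(s['force'],s['torque'])"
```

```text
t 35.1 at [ 437.4 -213.2   42.6] psi 3.3 j6 0.93 w 5.4 gf 105 | turn -0.000 shift m x 0.0000 y 0.0000 z -0.0000
[-0.66463575 -0.04271116  5.23415987] [0.17485112 0.18395546 0.04038604]
```

Call:
move_arm(deltas="0 0 -0.015 0;0 0 -0.015 0;0 0 -0.025 0;0 0 -0.05 0;0 0 -0.05 0;0 0 0 0;0 0 0 0;0 0 0 0")

```text
t: 36.12
ee_pos: [434.7, -211.5, 194.2]
eef_rot: [-0.002, 0.686, 0.727, -0.0]
force: [0.0, -0.4, -3.2]
gripper_width: 5.1
grasp_force: 103.7
```

```bash
cat >> h.py <<'E'
YAW=np.radians(26.0); ORI=np.array([695.5,18.7]); SX=np.array([np.cos(YAW),np.sin(YAW)]); SY=np.array([-SX[1],SX[0]])
def stand(sx,sy): return ORI+sx*SX+sy*SY
E
python3 - <<'E'
from h import *
P,psi,s=pose(); plan(); print(s['force'],s['torque'])
p,d=snap('side','side4.png'); W=cloud('side',d)
p2,d2=snap('top','top5.png'); W2=cloud('top',d2)
cv2.imwrite('pics/side4c.png',cv2.resize(p[:,:,::-1],(800,600)))
g=np.array([np.cos(psi),np.sin(psi)]); l=np.array([-g[1],g[0]])
for n,X in(('side',W),('top',W2)):
    q=X[...,:2]-P[:2]; a=q@l; b=q@g; m=(abs(b)<9)&(a<-28)&(a>-200)&(X[...,2]>140)&(X[...,2]<270)
    A=a[m];Zz=X[...,2][m]; print(n,m.sum())
    for lo in range(-190,-20,12):
        k=(A>=lo)&(A<lo+12)
        if k.sum()>3: print(lo,k.sum(),'z %.1f..%.1f'%(np.percentile(Zz[k],3),np.percentile(Zz[k],97)),'b %.1f'%np.median(b[m][k]))
    if m.sum(): print('end',A.min())
E
```

```text
t 36.1 at [ 434.7 -211.5  194.2] psi 3.3 j6 0.93 w 5.1 gf 104 | turn -0.000 shift m x 0.0000 y 0.0000 z -0.0000
[ 1.25520446e-03 -3.96438017e-01 -3.24650400e+00] [ 0.29495598 -0.01361346 -0.02974687]
side 1117
-178 173 z 164.5..208.0 b 0.5
-166 95 z 167.1..208.5 b 1.9
-154 92 z 169.7..209.4 b 1.8
-142 84 z 169.4..208.9 b 2.1
-130 79 z 169.0..208.9 b 2.0
-118 77 z 170.2..209.3 b 1.7
-106 179 z 176.5..239.7 b 1.0
-94 99 z 171.4..246.3 b 2.4
-82 88 z 169.4..246.6 b 2.6
-70 76 z 171.8..246.3 b 3.6
-58 22 z 169.0..238.0 b 3.8
-46 29 z 167.2..209.9 b 3.8
-34 24 z 180.7..210.2 b 1.6
end -173.85422060441832
top 0
```

View pics/side4c.png

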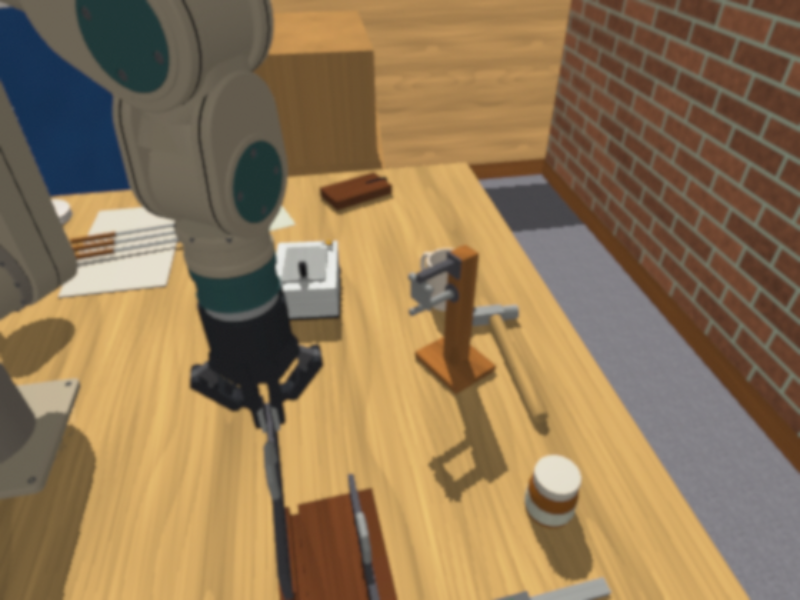

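The plate is held level: the side picture shows it below the fingers near (275,480), with its top edge at z ≈209 and its eye centre 78.9 mm from the TCP. Next is the approach to the peg.

```bash
python3 - <<'E'
from h import *
x,y=stand(-120,78.7); plan(x,y,130,26)
z=np.load('pics/side4.npz'); W=cloud('side',z['d'])
q=W[...,:2]-ORI; a=q@SX;b=q@SY
m=(a<-66)&(a>-90)&(abs(b)<20)&(W[...,2]>148)&(W[...,2]<172); print('peg end',m.sum(),a[m].min(),np.percentile(b[m],[2,50,98]),np.percentile(W[m][:,2],[2,50,98]))
m=(W[...,2]>190)&(W[...,2]<224)&(a<-40)&(a>-80)&(abs(b)<35); print('flap/bracket',m.sum(),np.percentile(a[m],[2,98]),np.percentile(b[m],[2,98]))
z=np.load('pics/top1.npz'); W=cloud('top',z['d'])
q=W[...,:2]-ORI; a=q@SX;b=q@SY
m=(a<-68)&(a>-90)&(abs(b)<20)&(W[...,2]>148)&(W[...,2]<172); print('peg end',m.sum(),a[m].min(),np.percentile(b[m],[2,50,98]),np.percentile(W[m][:,2],[2,50,98]))
E
```

```text
t 36.2 at [ 435.1 -211.8  194.4] psi 3.3 j6 0.93 w 5.5 gf 104 | turn -0.396 shift m x 0.1717 y 0.2151 z 0.0644
peg end 40 -79.67275092746618 [-7.46338307 -3.34034219  2.86524721] [155.17215622 162.25693834 164.80424261]
flap/bracket 240 [-67.49464267 -40.95764885] [-23.9120203   19.12467081]
peg end 36 -79.61404274789889 [-5.66147677  0.47437708  5.53060317] [158.87995904 164.70844618 168.36298837]
```

Call:
move_arm(deltas="0 0 0 -0.132;0 0 0 -0.132;0 0 0 -0.132;0.0343 0.043 0 0;0.0343 0.043 0 0;0.0343 0.043 0 0;0.0343 0.043 0 0;0.0343 0.043 0 0;0 0 0.032 0;0 0 0.032 0;0 0 0 0;0 0 0 0")

```text
t: 37.72
ee_pos: [554.9, 35.5, 132.6]
eef_rot: [0.0, 0.53, 0.848, 0.0]
force: [0.5, -0.2, -4.0]
gripper_width: 5.4
grasp_force: 103.9
```

```bash
cat >> h.py <<'E'
def held(cam,fn=None):
    P,psi,s=pose(); p,d=snap(cam,fn); W=cloud(cam,d)
    g=np.array([np.cos(psi),np.sin(psi)]); l=np.array([-g[1],g[0]])
    q=W[...,:2]-P[:2]; a=q@l; b=q@g; dz=W[...,2]-P[2]
    m=(abs(b)<9)&(a<-40)&(a>-190)&(dz>-34)&(dz<70)
    e=m&(dz>25); A=a[e]
    print(cam,'TCP',P,'eye n',e.sum(),'a range',np.percentile(A,[2,98]) if e.any() else 0,'top dz',np.percentile(dz[e],97) if e.any() else 0,'b',np.median(b[m]) if m.any() else 0,'far end',a[m].min() if m.any() else 0)
    return p
E
python3 - <<'E'
from h import *
p=held('side','side5.png'); held('top','top6.png')
x,y=stand(-120,78.7); plan(x,y,130,26)
cv2.imwrite('pics/side5c.png',cv2.resize(p[100:310,220:500,::-1],(800,600)))
E
```

```text
side TCP [554.89772106  35.50349168 132.64990356] eye n 127 a range [-100.68325608  -58.35782822] top dz 51.47979310046378 b -4.366356387358032 far end -173.10450339029953
top TCP [555.70033137  35.37422756 133.50591473] eye n 104 a range [-98.61986938 -55.01693062] top dz 55.08406220923537 b -4.263253620278783 far end -171.29614946598085
t 37.8 at [556.   35.3 133.9] psi 26.0 j6 1.07 w 5.1 gf 104 | turn -0.001 shift m x 0.0026 y -0.0019 z 0.0039
```

View pics/side5c.png

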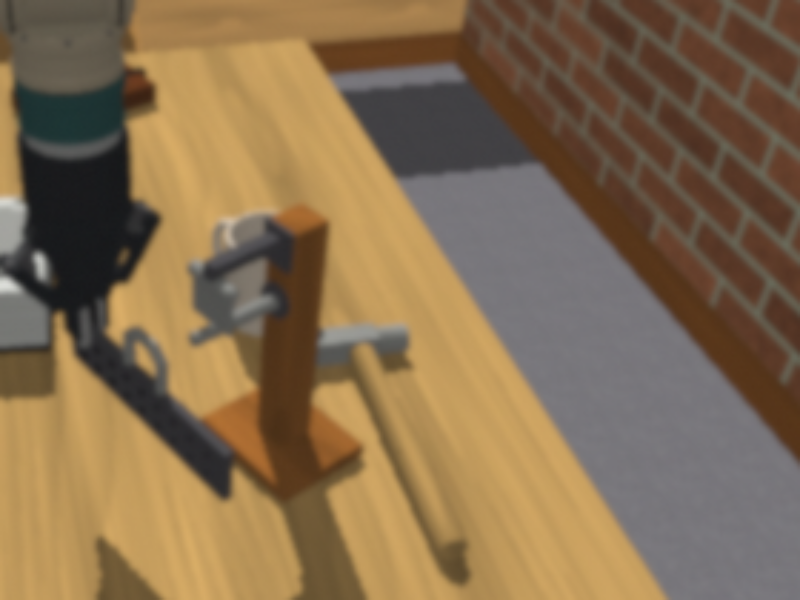

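The plate stands upright in front of the peg; its eye (crop (148,355)) faces the peg tip (195,338). Correcting slightly, then sliding it on.

Call:
move_arm(deltas="0.002 0 0.0025 0;0 0.015 0 0;0 0.015 0 0;0 0.015 0 0;0 0 0 0;0 0 0 0")

```text
t: 38.58
ee_pos: [593.8, 57.3, 129.5]
eef_rot: [-0.001, 0.53, 0.848, -0.0]
force: [0.2, 0.1, -3.7]
gripper_width: 5.0
grasp_force: 103.9
```

```bash
python3 - <<'E'
from h import *
p=held('side')
x,y=stand(-12,78.2); plan(x,y,130,26); s=pose()[2]; print(s['force'],s['torque'])
q=(pose()[0][:2]-ORI); print('stand coords TCP',q@SX,q@SY)
E
```

```text
side TCP [593.80490516  57.25515653 129.45706287] eye n 154 a range [-100.96638294  -58.80611579] top dz 51.496626121155096 b -4.153917290259528 far end -172.73372878022
t 38.6 at [593.6  57.2 129.4] psi 26.0 j6 1.11 w 5.4 gf 104 | turn -0.000 shift m x -0.0011 y 0.0628 z -0.0006
[-0.37963888 -0.77531356 -3.8972388 ] [0.23306113 0.18717312 0.0067067 ]
stand coords TCP -74.76193307662702 79.27304126302123
```

Call:
move_arm(deltas="0 0.012 0 0;0 0.012 0 0;0 0.012 0 0;0 0.012 0 0;0 0.012 0 0;0 0 0 0;0 0 0 0")

```text
t: 39.5
ee_pos: [647.7, 83.4, 129.6]
eef_rot: [-0.0, 0.53, 0.848, -0.0]
force: [0.2, 0.0, -4.1]
gripper_width: 5.1
grasp_force: 103.9
```

```bash
python3 - <<'E'
from h import *
s=pose()[2]; print(s['force'],s['torque'])
q=(pose()[0][:2]-ORI); print('stand coords TCP',q@SX,q@SY,pose()[0][2])
p,d=snap('side','side6.png')
cv2.imwrite('pics/side6c.png',cv2.resize(p[130:270,260:450,::-1],(760,560)))
E
```

```text
[ 0.20098876  0.02345608 -4.12592103] [ 0.22954239  0.1488468  -0.04155825]
stand coords TCP -14.549373963670591 79.12259534782797 129.61827084702688
```

View pics/side6c.png

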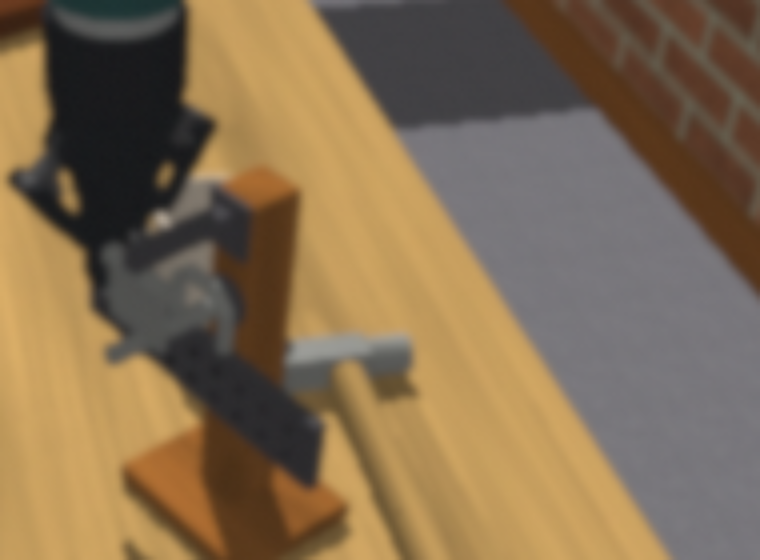

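The eye is on the peg (crop (225,310)) and the flap has dropped in front of it (crop (150,300)). I'll push a little further, lower and release.

Call:
move_arm(deltas="0 0.003 0 0;0 0.003 0 0;0 0 0 0;0 0 0.004 0;0 0 0.003 0;0 0 0 0;0 0 0 0")

```text
t: 40.42
ee_pos: [653.4, 86.1, 122.7]
eef_rot: [-0.0, 0.53, 0.848, -0.0]
force: [-0.4, 0.2, -3.8]
gripper_width: 4.7
grasp_force: 103.9
```

```bash
python3 - <<'E'
from h import *
s=pose()[2]; print(s['force'],s['torque'])
q=(pose()[0][:2]-ORI); print('stand coords TCP',q@SX,q@SY,pose()[0][2])
E
```

```text
[-0.37455997  0.19606287 -3.84806315] [ 0.2865498   0.08463999 -0.03846757]
stand coords TCP -8.262416565471318 79.01225970261561 122.7369943954553
```

Call:
move_arm(deltas="0 0.002 0.0015 0;0 0 0 0;0 0 0 0")

```text
t: 40.8
ee_pos: [655.6, 87.0, 121.6]
eef_rot: [0.0, 0.53, 0.848, 0.0]
force: [-0.4, -0.8, -2.1]
gripper_width: 5.2
grasp_force: 104.1
```

Call:
move_arm(deltas="0 0 0 0;0 0 0 0;0 0 0 0;0 0 0 0;0 0 0 0;0 0 -0.015 0;0 0 -0.03 0;0 0 -0.06 0;0 0 -0.04 0;0 0 0 0", grip=0.022)

```text
t: 42.05
ee_pos: [658.3, 87.1, 273.0]
eef_rot: [0.005, 0.53, 0.848, 0.003]
force: [-0.2, 0.6, -0.9]
gripper_width: 21.6
grasp_force: 0.0
```

```bash
python3 - <<'E'
from h import *
s=pose()[2]; print(s['force'])
p,d=snap('side','side7.png'); W=cloud('side',d)
cv2.imwrite('pics/side7c.png',cv2.resize(p[130:270,260:450,::-1],(760,560)))
q=W[...,:2]-ORI; a=q@SX;b=q@SY
m=(W[...,2]>85)&(W[...,2]<145)&(b<-20)&(b>-110)&(a>-40)&(a<20)
for lo in range(-100,-20,20):
  k=m&(b>=lo)&(b<lo+20); print(lo,k.sum(),'a',np.median(a[k]),'z',np.percentile(W[k][:,2],[3,97]))
x,y=-4.5+517.2,-289.4+77.8; plan(x,y,120,3.3)
E
```

```text
[-0.24639587  0.59603305 -0.94646385]
-100 145 a -9.822662159126226 z [ 96.82062151 140.18903522]
-80 132 a -10.25515114897186 z [ 96.67892236 139.60447367]
-60 127 a -10.320819293757097 z [ 94.13610582 138.82302325]
-40 127 a -10.335115960180469 z [ 95.70769196 140.67803941]
t 42.1 at [656.9  87.  269.9] psi 26.0 j6 1.15 w 21.9 gf 0 | turn 0.396 shift m x -0.2898 y -0.1611 z 0.1499
```

View pics/side7c.png

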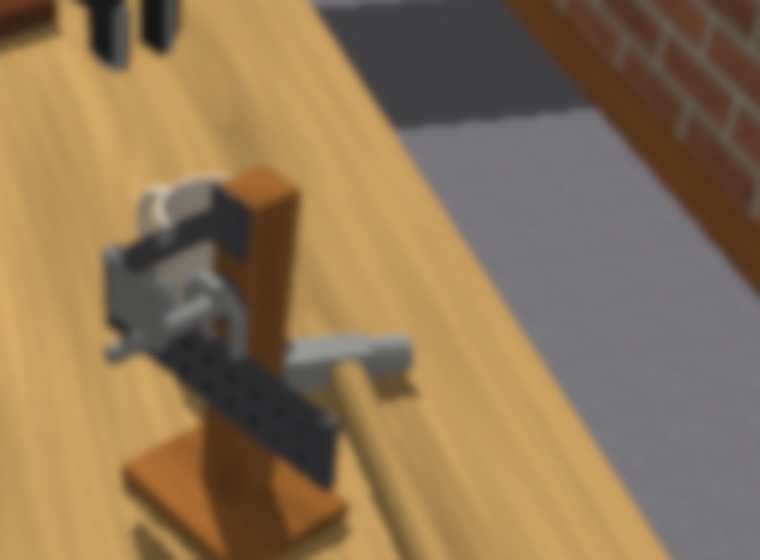

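Plate one hangs on the peg against the post: its front face is at stand x ≈ -10, and the flap is down in front of it at crop (130,290). Going for the second plate.

Call:
move_arm(deltas="0 0 0 0.132;0 0 0 0.132;0 0 0 0.132;0 -0.0537 0 0;0 -0.0537 0 0;0 -0.0537 0 0;-0.058 0 0 0;-0.058 0 0.02 0;-0.058 0 0.04 0;-0.058 0 0.04 0;-0.058 0 0.04 0;0 0 0 0", grip=0.035)

```text
t: 43.6
ee_pos: [506.6, -193.7, 135.3]
eef_rot: [-0.004, 0.688, 0.725, -0.001]
force: [-0.7, 0.9, 0.2]
gripper_width: 35.1
grasp_force: 0.0
```

Call:
move_arm(deltas="0 0 0 0;0 0 0 0;0 0 0 0;0 0 0 0")

```text
t: 44.1
ee_pos: [510.4, -191.6, 140.6]
eef_rot: [0.001, 0.686, 0.728, 0.0]
force: [-0.8, 0.7, 0.0]
gripper_width: 35.2
grasp_force: 0.0
```

```bash
python3 - <<'E'
from h import *
plan(512.7,-211.6,41,3.3)
p,d=snap('side'); W=cloud('side',d); m=(abs(W[...,0]-517)<25)&(W[...,1]>-390)&(W[...,1]<-225)&(W[...,2]>50)&(W[...,2]<64); print(m.sum(),np.median(W[m],0))
m=(abs(W[...,0]-517)<25)&(W[...,1]>-390)&(W[...,1]<-225)&(W[...,2]>76)&(W[...,2]<110);print('eye',m.sum(),np.percentile(W[m],[2,50,98],axis=0))
E
```

```text
t 44.1 at [ 510.4 -191.6  140.6] psi 3.4 j6 1.03 w 35.2 gf 0 | turn 0.001 shift m x -0.0201 y 0.0011 z 0.0996
238 [ 517.61092678 -319.85023887   57.71173644]
eye 173 [[ 512.80999951 -313.71235631   76.75580303]
 [ 517.6046878  -298.84341843   92.52224088]
 [ 522.13445346 -270.15567757   96.55092301]]
```

Call:
move_arm(deltas="-0.02 0.001 0.03 0;0 0 0.03 0;0 0 0.025 0;0 0 0.013 0;0 0 0 0;0 0 0 0")

```text
t: 44.9
ee_pos: [513.1, -212.5, 42.9]
eef_rot: [0.001, 0.686, 0.727, 0.0]
force: [0.4, -0.6, -0.0]
gripper_width: 35.1
grasp_force: 0.0
```

Call:
move_arm(deltas="0 0 0 0;0 0 0 0;0 0 0 0;0 0 0 0;0 0 0 0;0 0 0 0", grip=0.003, squeeze=110)

```text
t: 45.65
ee_pos: [513.2, -212.5, 43.2]
eef_rot: [0.001, 0.686, 0.727, 0.0]
force: [1.2, 0.7, 6.0]
gripper_width: 5.3
grasp_force: 103.4
```

Call:
move_arm(deltas="0 0 -0.015 0;0 0 -0.015 0;0 0 -0.025 0;0 0 -0.05 0;0 0 -0.05 0;0 0 0 0;0 0 0 0;0 0 0 0")

```text
t: 46.65
ee_pos: [510.2, -211.1, 194.6]
eef_rot: [-0.002, 0.687, 0.727, -0.001]
force: [-0.2, 0.6, -3.1]
gripper_width: 5.0
grasp_force: 102.6
```

```bash
python3 - <<'E'
from h import *
held('side')
x,y=stand(-120,78.7); plan(x,y,130,26)
E
```

```text
side TCP [ 510.19572698 -211.11655646  194.57322564] eye n 238 a range [-101.83322405  -58.58270594] top dz 51.92287861569651 b -1.0943712843181916 far end -173.27615909122994
t 46.7 at [ 510.4 -211.2  194.6] psi 3.3 j6 1.00 w 5.1 gf 103 | turn -0.396 shift m x 0.2042 y 0.1471 z 0.0646
```

Call:
move_arm(deltas="0 0 0 -0.132;0 0 0 -0.132;0 0 0 -0.132;0.0408 0.0294 0 0;0.0408 0.0294 0 0;0.0408 0.0294 0 0;0.0408 0.0294 0 0;0.0408 0.0294 0 0;0 0 0.032 0;0 0 0.032 0;0 0 0 0;0 0 0 0")

```text
t: 48.2
ee_pos: [555.0, 35.5, 133.1]
eef_rot: [-0.0, 0.53, 0.848, -0.0]
force: [-1.0, -0.9, -2.3]
gripper_width: 5.5
grasp_force: 102.6
```

```bash
python3 - <<'E'
from h import *
held('side'); held('top')
x,y=stand(-75,79.2); plan(x,y,129.5,26)
E
```

```text
side TCP [555.03708786  35.52272294 133.05821011] eye n 132 a range [-101.31735969  -58.52436978] top dz 51.52666858163658 b -4.32743754521781 far end -173.32450410557385
top TCP [555.85149118  35.40099327 133.8975434 ] eye n 106 a range [-99.07247041 -54.9881621 ] top dz 53.98720778653176 b -4.048515512679104 far end -171.99249222554124
t 48.3 at [556.2  35.4 134.3] psi 26.0 j6 1.07 w 5.3 gf 103 | turn -0.001 shift m x 0.0032 y 0.0429 z 0.0048
```

Call:
move_arm(deltas="0.002 0 0.003 0;0 0.015 0 0;0 0.015 0 0;0 0.015 0 0;0 0 0 0;0 0.012 0 0;0 0.012 0 0;0 0.012 0 0;0 0.008 0 0;0 0 0 0;0 0 0 0")

```text
t: 49.68
ee_pos: [633.6, 76.4, 129.7]
eef_rot: [-0.0, 0.53, 0.848, -0.0]
force: [-0.4, -0.2, -3.6]
gripper_width: 5.1
grasp_force: 102.7
```

```bash
cat > chk.py <<'E'
from h import *
s=pose()[2]; print('F',np.round(s['force'],1),'stand F',np.round([s['force'][:2]@SX,s['force'][:2]@SY],1),'T',np.round(s['torque'],2))
q=(pose()[0][:2]-ORI); print('stand coords TCP',q@SX,q@SY,pose()[0][2])
E
python3 chk.py; python3 -c "
from h import *
p,d=snap('side','side8.png'); cv2.imwrite('pics/side8c.png',cv2.resize(p[130:270,260:450,::-1],(760,560)))"
```

```text
F [-0.4 -0.2 -3.6] stand F [-0.4 -0. ] T [ 0.19  0.13 -0.04]
stand coords TCP -30.29366277954751 78.98586524727115 129.68357909893297
```

View pics/side8c.png

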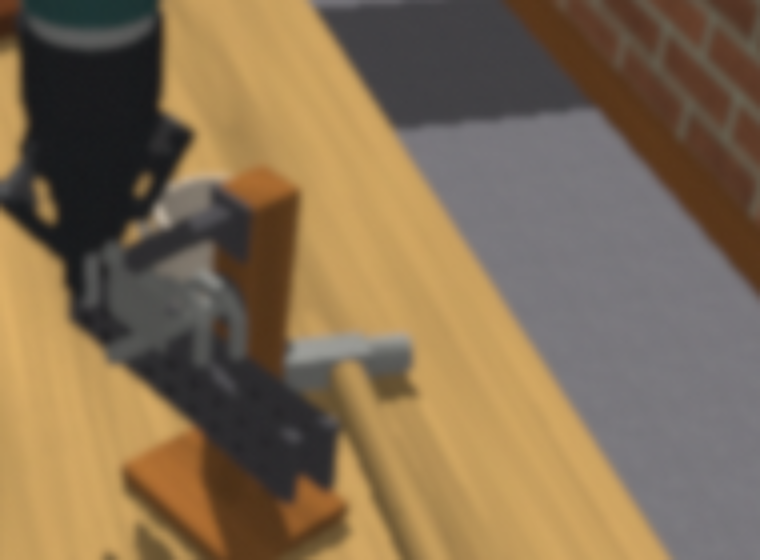

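The second plate is on the peg but the flap is still lifted a bit by its eye (crop (200,310)). Pushing on gently.

Call:
move_arm(deltas="0 0.003 0 0;0 0.003 0 0;0 0 0 0;0 0 0 0")

```text
t: 50.22
ee_pos: [639.4, 79.1, 129.8]
eef_rot: [-0.0, 0.53, 0.848, -0.0]
force: [-0.6, 0.2, -2.2]
gripper_width: 5.2
grasp_force: 102.6
```

Call:
move_arm(deltas="0 0.003 0 0;0 0.003 0 0;0 0 0 0;0 0 0 0")

```text
t: 50.72
ee_pos: [644.8, 81.7, 129.8]
eef_rot: [-0.0, 0.53, 0.848, -0.0]
force: [0.2, -0.2, -3.8]
gripper_width: 5.3
grasp_force: 102.7
```

```bash
python3 chk.py; cat > see.py <<'E'
from h import *
import sys
p,d=snap('side',sys.argv[1]+'.png'); W=cloud('side',d)
cv2.imwrite('pics/'+sys.argv[1]+'c.png',cv2.resize(p[130:270,260:450,::-1],(760,560)))
q=W[...,:2]-ORI; a=q@SX;b=q@SY
m=(W[...,2]>85)&(W[...,2]<145)&(a>-60)&(a<20)
for lo in range(-100,100,20):
  k=m&(b>=lo)&(b<lo+20)
  if k.sum()>10: print(lo,k.sum(),'a 10/50/90',np.round(np.percentile(a[k],[10,50,90]),1),'z',np.round(np.percentile(W[k][:,2],[3,97])))
k=(W[...,2]>172)&(W[...,2]<200)&(abs(b)<24)&(a<-20)&(a>-75); print('flap',k.sum(),np.round(np.percentile(a[k],[5,50,95]),1), 'low edge z',np.round(W[k][:,2].min()))
E
python3 see.py side9
```

```text
F [ 0.2 -0.2 -3.8] stand F [ 0.1 -0.2] T [ 0.26  0.17 -0.01]
stand coords TCP -17.903303415521506 78.8576327898514 129.8470649964601
-100 201 a 10/50/90 [-23.3 -18.8  -9.1] z [ 99. 143.]
-80 153 a 10/50/90 [-23.4 -22.1 -10.5] z [ 99. 144.]
-60 140 a 10/50/90 [-23.4 -22.2 -11.3] z [101. 144.]
-40 145 a 10/50/90 [-23.4 -22.1  -8.6] z [101. 144.]
-20 171 a 10/50/90 [-23.2 -21.9  15.4] z [102. 144.]
0 97 a 10/50/90 [-23.7 -22.6  -8.6] z [101. 142.]
20 30 a 10/50/90 [-23.4 -22.7 -21.2] z [101. 125.]
60 53 a 10/50/90 [-33.3 -23.3 -21.5] z [101. 143.]
80 37 a 10/50/90 [-33.9 -22.7 -22. ] z [101. 144.]
flap 181 [-63.7 -62.5 -21. ] low edge z 172.0
```

View pics/side9c.png

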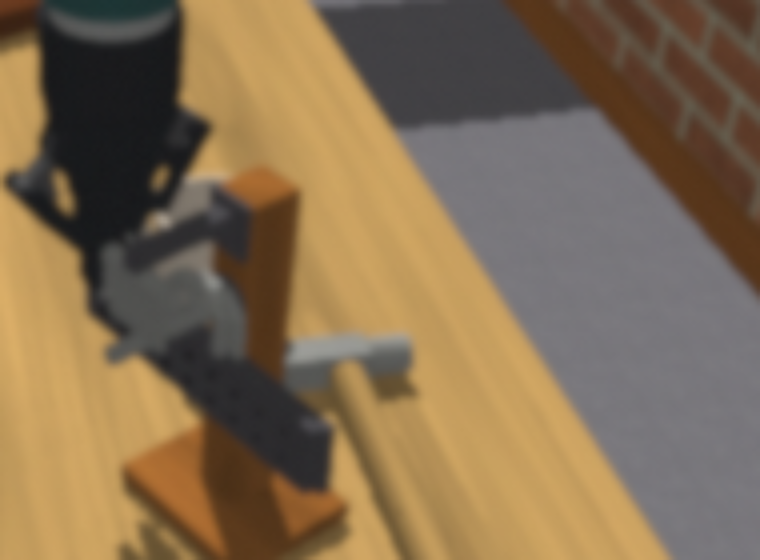

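Now the flap hangs vertically again (measured at stand x ≈ -62) in front of both eyes. Lowering and releasing.

Call:
move_arm(deltas="0 0 0.004 0;0 0 0.0045 0;0 0 0 0;0 0 0 0")

```text
t: 51.28
ee_pos: [645.0, 81.6, 121.7]
eef_rot: [0.0, 0.53, 0.848, 0.0]
force: [0.8, -0.3, -1.4]
gripper_width: 5.0
grasp_force: 103.2
```

Call:
move_arm(deltas="0 0 0 0;0 0 0 0;0 0 0 0;0 0 0 0;0 0 -0.01 0;0 0 -0.02 0;0 0 -0.03 0;0 0 -0.06 0;0 0 -0.04 0;0 0 0 0;0 0 0 0;0 0 0 0", grip=0.018)

```text
t: 52.78
ee_pos: [643.7, 81.7, 279.5]
eef_rot: [-0.001, 0.53, 0.848, -0.001]
force: [0.9, -0.3, 0.4]
gripper_width: 18.0
grasp_force: 0.0
```

```bash
python3 chk.py; python3 see.py side10
python3 - <<'E'
from h import *
p,d=snap('top','top9.png'); W=cloud('top',d); Z=W[...,2]; v,u=np.mgrid[0:420,0:560]
m=(u>125)&(u<220)&(v>245)&(v<320)&(Z>88)&(Z<105); k=W[m].mean(0); a=k[:2]-[528.1,325.8]; print('knob',k,np.degrees(np.arctan2(a[1],a[0]))+118.3)
E
```

```text
F [ 0.9 -0.3  0.4] stand F [ 0.7 -0.7] T [ 0.   -0.04  0.02]
stand coords TCP -18.897910266272476 79.30761423735918 279.50244219164745
-100 191 a 10/50/90 [-25.9 -24.  -12.4] z [ 96. 139.]
-80 150 a 10/50/90 [-25.8 -24.5 -13.6] z [ 97. 139.]
-60 149 a 10/50/90 [-25.  -23.8 -11.4] z [ 96. 138.]
-40 161 a 10/50/90 [-24.4 -23.   -9.8] z [ 95. 143.]
-20 178 a 10/50/90 [-23.8 -22.   15.6] z [ 95. 144.]
0 120 a 10/50/90 [-23.2 -22.   -9.3] z [ 92. 136.]
20 48 a 10/50/90 [-22.9 -21.8 -21.1] z [ 91. 136.]
40 15 a 10/50/90 [-22.3 -21.6 -20.7] z [ 91. 112.]
60 36 a 10/50/90 [-22.1 -20.5 -19.6] z [ 93. 128.]
80 67 a 10/50/90 [-20.9 -19.8 -17.7] z [ 88. 132.]
flap 146 [-64.2 -62.9 -23. ] low edge z 172.0
knob [nan nan nan] nan<stdin>:3: RuntimeWarning: Mean of empty slice.
  ret = um.true_divide(
```

View pics/side10c.png

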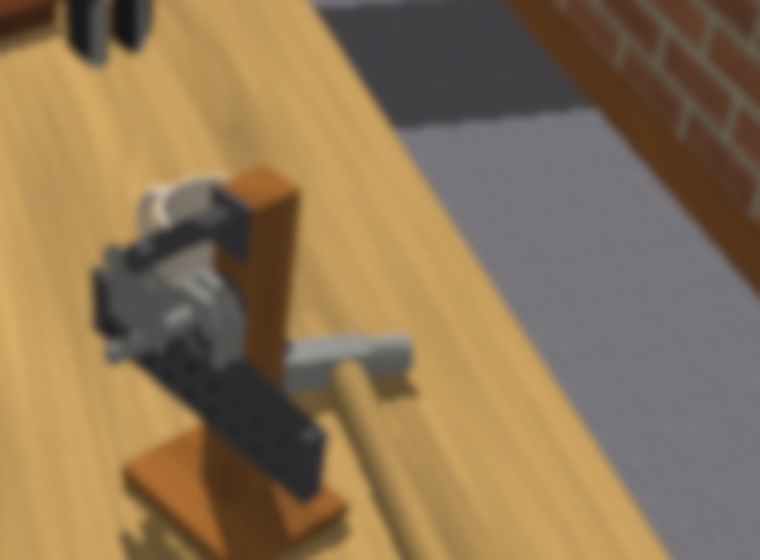

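Both plates hang on the peg behind the dropped flap (flap at crop (130,295), eyes at (215,310)), and the gripper is well clear above them. The cover was confirmed shut before the plates were moved. Handing in.

```bash
python3 -c "
from h import *
print(job_done())"
```

```text
the job is handed in; nothing more can be done
None
```

The job is handed in: all three sprue trees are in the tin with the cover shut again, and both draw plates hang on the peg behind the dropped flap; the hammer, jar, mug and calipers were not touched.

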